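# Mesh the kneading rotor onto the kneader's splined drive

### The job

Take the kneading rotor off the baking tray and fit it on the toothed drive spindle of the table-top kneader: rest it on the spindle and press lightly while rocking it back and forth until the teeth mesh and it goes fully home on the collar, never forcing it. Then turn the seated rotor, which turns the stiff drive with it, until its two wings point at the two red marks, let go of it, and leave the cup, the cutter ring and the jar where they are.

Things in the scene. Friction and masses are not known exactly. Their poses are not given: they have to be found in the camera images.
- rotor: Loose aluminium kneading rotor, about 0.35 kg, standing bore-down on the tray. Origin: centre of the hub's underside; z up along the bore, x along its two wings. Hub 56 mm diameter, 44 mm high. The wings along +x and -x reach 92 mm from the axis, at heights 11 to 35 mm.
- grip (a point): Point on the rotor's axis, 72 mm above its origin, where to grasp it: inside the orange upright grip block, 56 mm long along the rotor's x, 18 mm thick along its y (grasp across this), from 43 to 91 mm above the rotor's origin.
- bore (a point): Mouth of the rotor's blind splined bore (same point as its origin), 36 mm deep, open below. 6 straight internal teeth, 6 mm wide, reach in to 13.5 mm radius, groove floor at 20.5 mm radius; teeth at 30, 90, 150... degrees from the rotor's x, running from the underside up.
- machine: Fixed round white kneader drive, 260 mm diameter, 85 mm high. Origin: centre of its underside, z up, x through its two red marks. In the middle a dark collar, 54 mm diameter, top 100 mm above the origin, from which the steel splined spindle stands up. More than 40 N between rotor and kneader harms the teeth.
- spindle_teeth (a point): Fixed point on the spindle's axis at the height of its flat tooth tops (unpressed), 22 mm above the collar. 6 teeth 6 mm wide out to 19 mm radius on a 12 mm radius core; above them a cone nose, 10 mm high, 5 mm radius at its tip. The teeth's angle is random and not reported; it repeats every 60 degrees. Meshed play about 1 mm, 4 degrees either way.
- seat (a point): Point on the spindle's axis at the collar's top: the rotor is home when its origin is here. The spindle is sprung: pressed on its tooth tops it sinks up to 6 mm (5 N to start, 11 N at the bottom, then rigid), and it springs back up when the teeth mesh. It turns either way against a drag of about 0.15 N m and stays where left.
- mark (a point): One of the two red marks (22 x 12 mm) on top of the kneader, on its +x axis, 111 mm from the spindle; the other is opposite on its -x axis. In the end the rotor's wings lie along the line of the marks, either way round.
- tray: Fixed black sheet tray with a blue mat, 240 x 240 mm, mat's top 5 mm above its origin (centre of underside), rim 7 mm high; the rotor stands on it at the start.
- cup: Bystander: loose steel cup, 72 mm diameter, 75 mm high, origin at centre of underside. Leave alone.
- cutter: Bystander: loose brass cutter ring, 68 mm diameter, 35 mm high, origin at centre of underside. Leave alone.
- jar: Bystander: loose amber jar with white lid, 64 mm diameter, 100 mm high, origin at centre of underside. Leave alone.
There are look-alikes about, which are no part of the job. Several things look just like the rotor: the one meant starts farthest to the robot's right.

How it is judged:
On the way:
1. the rotor is meshed and fully home on the collar (z of rotor in the frame of seat between -0.003 and 0.003 m and horizontal distance between rotor and seat below 0.004 m and angle between rotor's own z axis and vertical below 0.08 rad), for 0.2 s.
At the end, for the whole second after the job is handed in: The rotor sits fully home on the collar (underside within 3 mm of it, within 4 mm of the axis, upright within 0.08 rad), its wings within 0.17 rad (10 degrees) of the line of the red marks, released and at rest; cup, cutter ring and jar within 30 mm of where they were (all of step 1 and angle between the x axis of rotor and the x axis of machine, either way round below 0.17 rad and linear speed of rotor below 0.02 m/s and angular speed of rotor below 0.1 rad/s and contact force between the fingers and rotor below 0.1 N and distance of each of cup, cutter, jar from where it was at the start of the episode below 0.03 m); the robot touches nothing.
It fails at once if rotor and kneader are pressed together with more than 40 N (contact force between rotor and machine above 40 N).
It fails at once if the cup is moved more than 30 mm (distance of cup from where it was at the start of the episode above 0.03 m).
It fails at once if the cutter is moved more than 30 mm (distance of cutter from where it was at the start of the episode above 0.03 m).
It fails at once if the jar is moved more than 30 mm (distance of jar from where it was at the start of the episode above 0.03 m).
It also fails if it takes over 58 s, if anything falls off the work surface, if the arm or the gripper's body presses on something with over 40 N, if the wrist force passes 120 N, or if a joint passes its speed limit or range.

### The arm

A 6-joint arm with a two-finger parallel gripper is mounted at the origin on the work surface. World frame = base frame: x ahead of the robot, y to its left, z up, the work surface at z = 0. Lengths are in m, angles in rad, forces in N, time in s.
With the tool pointing down it reaches from about 0.275 to 0.825 m from the base axis. Payload 5.2 kg.
Tool frame: the origin (TCP) lies between the finger pads; the fingertips stand robot.nose_length ahead of it and the grasp point (between the pads) lies 2 mm behind it (robot.nose_length is the distance from the TCP to the fingertips, in m); z points along the fingers, y is the direction in which the jaws open and shut (so a half turn about z gives the same grasp; the last joint's range is limited). The gripper opens to 93 mm and grips with 3 to 60 N. Pads are 15 mm wide; open, the fingers measure 128 mm over their backs; the gripper's body (75 mm by 188 mm) begins 65 mm behind the grasp point.
Start: joints at [-1.457, 0.259, 1.535, -0, 1.348, -0.203], TCP at [0.171, -0.523, 0.236] pointing down, gripper open.
Joint ranges: [-3.14, 3.14], [-0.91, 2.08], [0.19, 2.58], [-1.22, 4.36], [0.22, 2.71], [-3.12, 3.12]. Speed limits (rad/s): [2.57, 2.57, 3.14, 3.14, 3.14, 3.14].

### API

Orientations are given as a unit quaternion [x, y, z, w].
In Python, from cell import telemetry, get_image, order, recognise, robot gives the robot as it stands.
- The arm moves only by the tool drive_tool, never from a script. Its argument "steps" is a list of rows, each a list of 3 entries, a list of its own where there are three numbers: the shift along the tool's x, y, z in mm, then the turn, a rotation vector about the tool's x, y, z in degrees, then the finger opening in mm, from 0 to 93. In form: [[[dx, dy, dz], [wx, wy, wz], grip], ...]. A call has 1 to 5 rows; each row is the pose to reach, as a shift and turn from the pose commanded when the call began, along the tool's axes at that moment; what a row does not reach only later rows make up. A row lasts 1/8 s, in which the tool goes at most 62.5 mm and 10.7 degrees, less where a joint would pass 70% of its speed; a pose out of reach is approached as far as the arm can. A call with a gripper value outside its range is refused whole. The fingers move at their own pace and stop on an object; "force" is the grip in N (left out, the last holds). Time passes only in rows, so rows that repeat a pose let the fingers close. It gives the time, the measured TCP pose, the force and the opening at its end, in the units of the state.
- telemetry.sense(): the state, without advancing time (a new reading comes with each control period).
- get_image(name): name is "scene" or "top"; returns a dict with "image" (420x560x3 uint8, blue, green, red), "K" (3x3 intrinsics, pixels), "rvec" (rotation vector, rad) and "tvec" (3), from world to camera coordinates, as OpenCV has them. Camera axes: x right, y down, z forward; pixel columns grow to the right and rows downward; lengths in m; the calibration is good to about 2 mm. A picture is of the moment at which its call begins. There is no depth.
- order.job_done(): hands the job in, once; it reports no verdict.
Trained networks look in a picture, given as the dict that the camera call returned (one of the last four; its "shot" number tells which), for a name from the list of things; names that differ only in an ending like _2 or _b are one class to them, and where a whole thing is asked for, a point or a joint stands for the part that bears it (a point fixed in the world has none). Each returns a list of dicts, best first, with "p" (0 to 1); they miss things now and then, are a little off and sometimes report something else, mostly with a low value. They report only what shows in the picture. A call takes as long as a camera call. They do not tell look-alikes from the thing itself.
- recognise(picture, thing): "extent" ([left, top, right, bottom] in pixels, round what is visible of it).
The state is a dict: "t": time; "qpos": joint angles; "joint_vel": joint speeds; "joint_efforts": joint torques, N m; "eef_pos": TCP position; "tcp_rot": TCP orientation; "force": force on the tool from outside, world axes, zero at the start; "wrist_torque": the same for the moment, N m; "opening": finger opening in m.
Only numpy, scipy, OpenCV 4.12 (cv2) and the standard library are available. Lean on these libraries where they do the work, as an engineer would, in place of code of your own. Each camera call takes 0.05 s, during which the arm holds its last target.

## Working session

There is one attempt and no reset: what is moved stays moved. The work goes in short steps, Python scripts to look and compute and a tool call to move; the robot and the scene stay as the last step left them, time stands still between calls to the robot, and variables do not carry over. Pictures are saved under pics/ and viewed, and the job is handed in when it is done.

Besides the shell and the picture viewer there is one more tool, called as name(argument=value, ...) on one line, values as JSON. drive_tool: Moves the arm, as the interface text tells. Its arguments: {"type":"object","properties":{"steps":{"type":"array","items":{"type":"array"}},"force":{"type":"number"}},"required":["steps"]}

```bash
mkdir -p pics; ls
cat > h.py <<'E'
import numpy as np, cv2
from cell import telemetry,get_image,order,recognise,robot
from scipy.spatial.transform import Rotation as R
def P(d):
    Rm=cv2.Rodrigues(np.array(d["rvec"],float))[0]; return np.array(d["K"],float),Rm,np.array(d["tvec"],float).ravel()
def proj(d,X):
    K,Rm,t=P(d); return cv2.projectPoints(np.atleast_2d(np.array(X,float)),Rm,t,K,None)[0].reshape(-1,2)
def ray(d,uv):
    K,Rm,t=P(d); c=-Rm.T@t; return c,Rm.T@np.linalg.inv(K)@np.array([uv[0],uv[1],1.])
def atz(d,uv,z):
    c,v=ray(d,uv); return c+v*(z-c[2])/v[2]
def tri(d1,u1,d2,u2):
    (c1,v1),(c2,v2)=ray(d1,u1),ray(d2,u2)
    A=np.stack([v1,-v2],1); s=np.linalg.lstsq(A,c2-c1,rcond=None)[0]
    a,b=c1+s[0]*v1,c2+s[1]*v2; return (a+b)/2,np.linalg.norm(a-b)
E
python3 - <<'E'
from h import *
print(robot.nose_length, telemetry.sense())
for n in ["scene","top"]:
    d=get_image(n); cv2.imwrite(f"pics/{n}0.png",d["image"])
    K,Rm,t=P(d); print(n,K[0,0],-Rm.T@t, Rm[2])
    for th in ["rotor","machine","tray","cup","cutter","jar","grip","mark","spindle_teeth"]:
        try: print(th,[(np.round(x["extent"]).tolist(),round(x["p"],2)) for x in recognise(d,th)])
        except Exception as e: print(th,e)
E
```

```text
pics
0.017 {'t': 0.0, 'qpos': array([-1.45682007e+00,  2.59327647e-01,  1.53607932e+00, -6.59892684e-06,
        1.34799293e+00, -2.02812008e-01]), 'joint_vel': array([-0.00109235,  0.00163909, -0.00042934, -0.00030779, -0.00157855,
        0.00066731]), 'joint_efforts': array([-5.23956041e-04, -4.37310612e+01, -2.84002554e+01,  7.20505323e-02,
        4.14437859e-02, -1.27138451e-04]), 'eef_pos': array([ 0.17128793, -0.52210497,  0.23482746]), 'tcp_rot': array([ 9.87481335e-01,  1.57733306e-01,  3.69097159e-05, -9.02874007e-04]), 'force': array([0.78825979, 0.45311118, 0.10936459]), 'wrist_torque': array([ 0.05221867,  0.01866413, -0.01123276]), 'opening': 0.09312195143358766}
scene 523.5614964693862 [ 1.12747879 -0.41478316  1.40349914] [-0.40554671  0.27065312 -0.87308577]
rotor [([296.0, 172.0, 361.0, 196.0], 0.91), ([355.0, 109.0, 411.0, 134.0], 0.9), ([406.0, 208.0, 445.0, 263.0], 0.79), ([286.0, 95.0, 319.0, 132.0], 0.73)]
machine [([184.0, 223.0, 278.0, 324.0], 0.85)]
tray [([276.0, 144.0, 385.0, 240.0], 0.95)]
cup [([326.0, 264.0, 354.0, 297.0], 0.68)]
cutter [([145.0, 307.0
[... 387 characters left out ...]
7898 -0.01919974 -0.98344644]
rotor [([129.0, 235.0, 165.0, 259.0], 0.91), ([175.0, 286.0, 233.0, 308.0], 0.8), ([184.0, 101.0, 203.0, 153.0], 0.64), ([139.0, 165.0, 162.0, 191.0], 0.6), ([208.0, 193.0, 250.0, 230.0], 0.55)]
machine [([314.0, 142.0, 391.0, 228.0], 0.97)]
tray [([189.0, 172.0, 271.0, 253.0], 0.77)]
cup [([272.0, 119.0, 296.0, 141.0], 0.72)]
cutter [([410.0, 173.0, 430.0, 196.0], 0.59)]
jar [([138.0, 164.0, 161.0, 189.0], 0.6), ([311.0, 144.0, 393.0, 226.0], 0.35)]
grip [([186.0, 114.0, 198.0, 153.0], 0.71), ([175.0, 286.0, 230.0, 307.0], 0.6), ([122.0, 232.0, 165.0, 260.0], 0.59)]
mark [([312.0, 143.0, 393.0, 225.0], 0.65)]
spindle_teeth [([313.0, 144.0, 393.0, 223.0], 0.62)]
```

View pics/scene0.png

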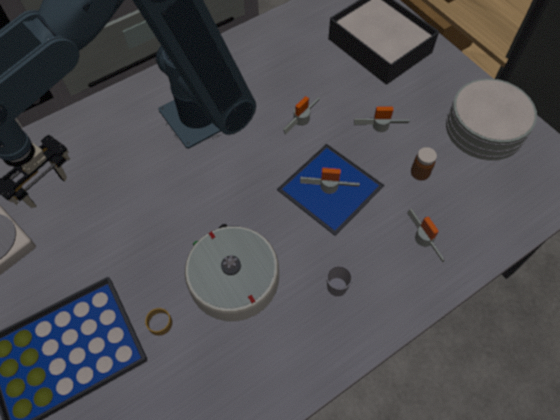

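View pics/top0.png

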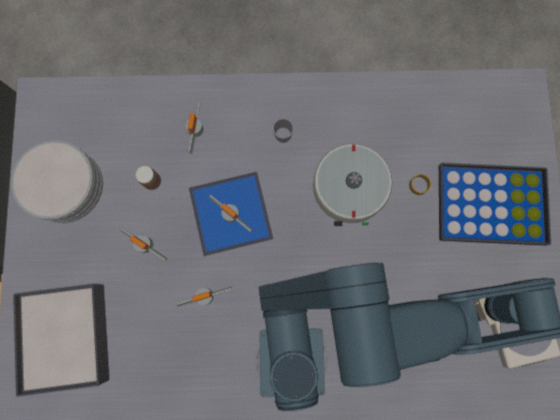

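The scene picture shows four rotor-like things. Top pixels are (230,212) on the blue mat, (193,124), (142,242) and (204,297). In the top view the robot's right is image right, so the one meant is (230,212), scene (331,180): it is farthest right and the only one on the tray. I'll confirm that in a crop.

Run:
```python
from h import *
s=get_image("scene"); t=get_image("top")
for n,uv in dict(tray=((331,180),(230,212)),b=((427,235),(193,124)),c=((382,118),(142,242)),d=((302,112),(204,297))).items(): print(n,np.round(tri(s,uv[0],t,uv[1])[0],3))
a=cv2.resize(t["image"][165:265,180:280],None,fx=4,fy=4,interpolation=cv2.INTER_CUBIC)
b=cv2.resize(s["image"][135:235,280:380],None,fx=4,fy=4,interpolation=cv2.INTER_CUBIC)
cv2.imwrite("pics/c1.png",np.hstack([a,b]))
a=cv2.resize(t["image"][135:235,305:405],None,fx=4,fy=4,interpolation=cv2.INTER_CUBIC)
b=cv2.resize(s["image"][220:330,180:290],(400,400),interpolation=cv2.INTER_CUBIC)
cv2.imwrite("pics/c2.png",np.hstack([a,b]))
```

```text
tray [0.489 0.193 0.039]
b [0.798 0.316 0.029]
c [0.394 0.479 0.042]
d [0.213 0.28  0.031]
```

View pics/c1.png

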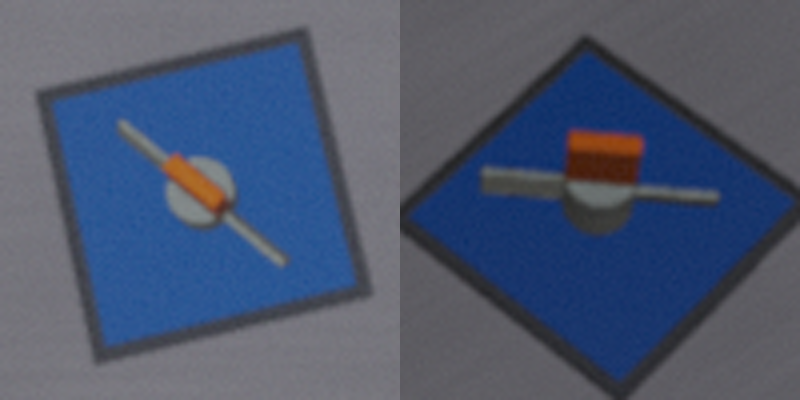

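View pics/c2.png

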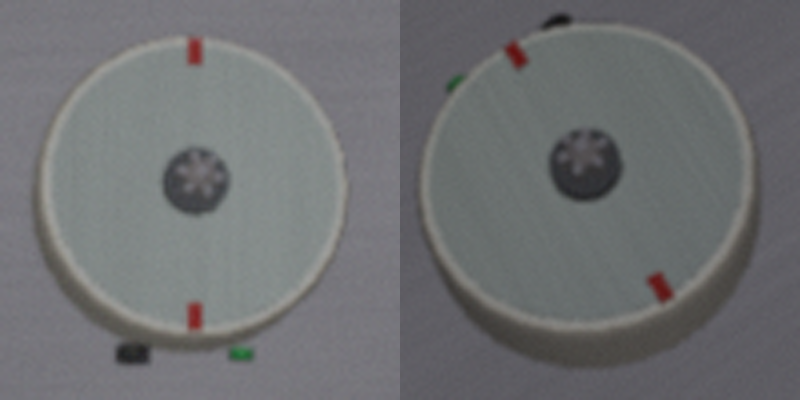

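```bash
cat > meas.py <<'E'
from h import *
from scipy.optimize import minimize
S=8
def omask(d,c,r=40):
    c=np.array(c).astype(int)
    im=d["image"][c[1]-r:c[1]+r,c[0]-r:c[0]+r]
    im=cv2.resize(im,None,fx=S,fy=S,interpolation=cv2.INTER_CUBIC).astype(float)
    b,g,r_=im[...,0],im[...,1],im[...,2]
    return ((r_-b>40)&(r_>1.5*b)).astype(np.uint8), c-r
def box(p,L=.056,W=.018,z0=0.,z1=0.048):
    x,y,z,a=p; C=np.array([[i*L/2,j*W/2,k] for i in(-1,1) for j in(-1,1) for k in(z0,z1)])
    return C@R.from_euler('z',a).as_matrix().T+[x,y,z]
def pm(d,o,shape,C):
    uv=(proj(d,C)-o+.5)*S-.5; m=np.zeros(shape,np.uint8)
    cv2.fillConvexPoly(m,cv2.convexHull((uv*16).round().astype(np.int32)),1,shift=4); return m
def fit(views,p0):
    M=[(d,)+omask(d,c) for d,c in views]
    def f(p):
        C=box(p); e=0
        for d,m,o in M:
            q=pm(d,o,m.shape,C); e+=1-(m&q).sum()/max(1,(m|q).sum())
        return e
    best=None
    for da in np.arange(-.3,.31,.15):
        q=np.array(p0)+[0,0,0,da]
        r=minimize(f,q,method='Nelder-Mead',options=dict(initial_simplex=np.vstack([q]+[q+np.eye(4)[i]*[.008,.008,.008,.15][i] for i in range(4)]),maxiter=600,xatol=1e-5,fatol=1e-5))
        if best is None or r.fun<best.fun: best=r
    return best.x,best.fun
E
python3 - <<'E'
from meas import *
s=get_image("scene"); t=get_image("top")
x,e=fit([(s,(331,178)),(t,(230,212))],[.489,.193,.048,-.7+1.57+0]); print("rotor grip box base",np.round(x,4),"yaw deg",np.degrees(x[3]),e)
# other start
x,e=fit([(s,(331,178)),(t,(230,212))],[.489,.193,.048,-.7+np.pi]); print(np.round(x,4),np.degrees(x[3]),e)
# red marks
def red(d,c,r=10):
    c=np.array(c); im=d["image"][c[1]-r:c[1]+r,c[0]-r:c[0]+r].astype(float)
    w=np.clip(im[...,2]-np.maximum(im[...,0],im[...,1])-15,0,None); v,u=np.mgrid[-r:r,-r:r]
    return np.array([(w*u).sum(),(w*v).sum()])/w.sum()+c
a=[red(t,(353,148)),red(t,(353,214))]; b=[red(s,(252,299)),red(s,(212,236))]
m=[]
for u in a:
    for w in b:
        X,g=tri(t,u,s,w); print(u,w,np.round(X,4),round(g,4))
X1,_=tri(t,a[0],s,b[0]);X2,_=tri(t,a[1],s,b[1]); d=X1-X2
print("machine",(X1+X2)/2,np.linalg.norm(d),np.degrees(np.arctan2(d[1],d[0])))
c=(X1+X2)/2
# rectified spindle views
out=[]
for im in(t,s):
    N=400; mm=.0002; g=(np.arange(N)-N/2)*mm
    Y,X=np.meshgrid(c[1]-g,c[0]-g) # rows: x up; cols: -y right
    uv=proj(im,np.stack([X,Y,np.full_like(X,c[2]+.037)],-1).reshape(-1,3)).reshape(N,N,2).astype(np.float32)
    out.append(cv2.remap(im["image"],uv[...,0],uv[...,1],cv2.INTER_CUBIC))
o=np.hstack(out); o=cv2.normalize(o,None,0,255,cv2.NORM_MINMAX); cv2.imwrite("pics/sp.png",o)
E
```

```text
rotor grip box base [0.4866 0.1922 0.0449 0.8114] yaw deg 46.49161569674983 0.4463957844877843
[0.4862 0.1923 0.0442 0.8105] 46.439996841287744 0.4484352864443598
[353.28481013 147.36799277] [251.16916168 298.50673653] [ 0.6868 -0.2228  0.0877] 0.0017
[353.28481013 147.36799277] [211.47614679 234.59541284] [ 0.602  -0.2173  0.3333] 0.0717
[353.2964783  213.69451269] [251.16916168 298.50673653] [ 0.5443 -0.2177 -0.2548] 0.1032
[353.2964783  213.69451269] [211.47614679 234.59541284] [ 0.4646 -0.212   0.0869] 0.0016
machine [ 0.57573006 -0.21740562  0.08727582] 0.22248255698535918 -2.795240038725798
```

View pics/sp.png

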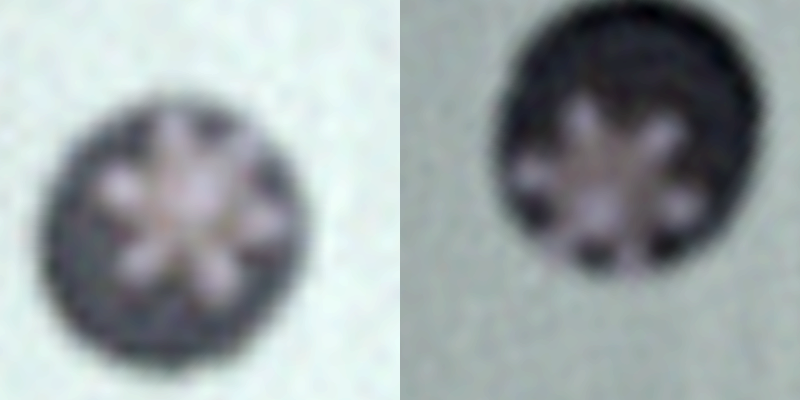

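Run:
```python
from meas import *
s=get_image("scene"); t=get_image("top")
f=lambda x,y,u0,v0,k=4:(u0+(x+.5)/k-.5,v0+(y+.5)/k-.5)
A=atz(t,f(121,123,180,165),.036);B=atz(t,f(286,264,180,165),.036); d=A-B
print("wings top",(A+B)/2,np.linalg.norm(d),np.degrees(np.arctan2(d[1],d[0])))
A=atz(s,f(482-400,176,280,135),.036);B=atz(s,f(719-400,197,280,135),.036); d=A-B
print("wings scene",(A+B)/2,np.linalg.norm(d),np.degrees(np.arctan2(d[1],d[0])))
c=np.array([.57573,-.217406,.0873+.037])
X=lambda col,row:c+[-(row-200)*.0002,-(col-200)*.0002,0]
print(tri(t,proj(t,X(193,205))[0],s,proj(s,X(206,190))[0]))
for n,d,cc in(("t",t,(230,212)),("s",s,(331,178))):
    m,o=omask(d,cc); q=pm(d,o,m.shape,box([.4866,.1922,.0455,.8114]))
    cv2.imwrite(f"pics/m{n}.png",np.dstack([m*255,q*255,m*0]))
cv2.imwrite("pics/mm.png",np.hstack([cv2.resize(cv2.imread(f"pics/m{n}.png"),(400,400)) for n in "ts"]))
```

```text
wings top [0.48519551 0.19078934 0.036     ] 0.18306267914954197 48.19551831570901
wings scene [0.48913405 0.18946714 0.036     ] 0.18302195926020062 -130.9582505770683
(array([ 0.57571463, -0.21731606,  0.11905407]), np.float64(0.001081036082743178))
```

View pics/mm.png

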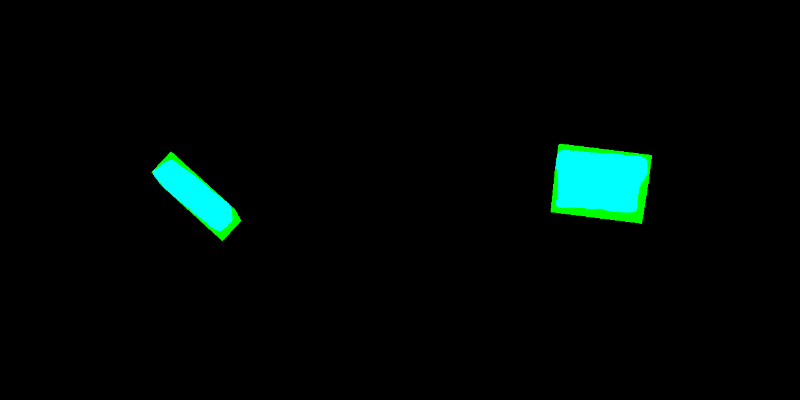

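The crop shows a single rotor, alone on the blue mat, so that is the target. The rotor is at about (0.487, 0.191) with yaw about 48.5°. The machine is at (0.5757, -0.2173) with its mark line at -2.8° and its teeth at about 17.5° mod 60. I'll move above the rotor now.

drive_tool(steps=[[[40,-44,0],[0,0,-6],93],[[80,-88,0],[0,0,-12],93],[[120,-132,0],[0,0,-18],93],[[160,-176,0],[0,0,-24],93],[[200,-220,0],[0,0,-30],93]])

```text
t: 1.92
eef_pos: [0.2934, -0.2496, 0.2359]
tcp_rot: [0.912, 0.409, 0.0, 0.0]
force: [1.5, -0.3, 0.6]
opening: 0.0929
```

```bash
cat > go.py <<'E'
from h import *
import sys
# usage: go.py x y z yawdeg
def show(tx,ty,tz,yaw):
    s=telemetry.sense(); r=R.from_quat(s["tcp_rot"]); p=s["eef_pos"]
    x=r.as_matrix()[:,0]; cy=np.degrees(np.arctan2(x[1],x[0]))
    T=R.from_euler('z',yaw,degrees=True)*R.from_euler('x',180,degrees=True)
    print("t",round(s["t"],2),"pos",np.round(p,4),"yaw",round(cy,2),"tilt",np.round(r.as_matrix()[:,2],4),"F",np.round(s["force"],1),"M",np.round(s["wrist_torque"],2),"open",round(s["opening"],4))
    print("shift mm",np.round(r.inv().apply(np.array([tx,ty,tz])-p)*1e3,1),"turn",np.round((r.inv()*T).as_rotvec(degrees=True),2),"q6",s["qpos"][5])
if __name__=="__main__": show(*map(float,sys.argv[1:]))
E
python3 go.py .487 .191 .236 48.5
```

```text
t 1.93 pos [ 0.2934 -0.2496  0.2359] yaw 48.31 tilt [ 8.e-04 -6.e-04 -1.e+00] F [ 1.5 -0.3  0.6] M [-0.07 -0.03 -0.  ] open 0.0929
shift mm [ 4.578e+02 -1.485e+02 -2.000e-01] turn [ 0.06 -0.   -0.19] q6 -0.2694892648431856
```

drive_tool(steps=[[[57,-18,0],[0,0,0],93],[[114,-37,0],[0,0,0],93],[[172,-56,0],[0,0,0],93],[[229,-74,0],[0,0,0],93],[[286,-93,0],[0,0,0],93]])

```text
t: 2.55
eef_pos: [0.4151, 0.0257, 0.2361]
tcp_rot: [0.913, 0.408, 0.001, 0.001]
force: [0.8, -0.6, 0.3]
opening: 0.093
```

```bash
python3 go.py .487 .191 .16 48.5
```

```text
t 2.55 pos [0.4151 0.0257 0.2361] yaw 48.16 tilt [ 1.5e-03 -5.0e-04 -1.0e+00] F [ 0.8 -0.6  0.3] M [-0.02 -0.06  0.  ] open 0.093
shift mm [171.  -56.8  76.1] turn [ 0.08 -0.03 -0.34] q6 0.5227745954438093
```

drive_tool(steps=[[[57,-19,0],[0,0,0],93],[[114,-38,10],[0,0,0],93],[[160,-53,40],[0,0,0],93],[[171,-57,76],[0,0,0],93],[[171,-57,76],[0,0,0],93]])

```text
t: 3.18
eef_pos: [0.484, 0.1898, 0.1571]
tcp_rot: [0.913, 0.409, -0.003, -0.001]
force: [-0.0, -0.9, -0.8]
opening: 0.0932
```

```bash
python3 go.py .487 .191 .075 48.5
python3 - <<'E'
from h import *
s=get_image("scene"); t=get_image("top")
a=cv2.resize(t["image"][165:265,180:280],None,fx=4,fy=4,interpolation=cv2.INTER_CUBIC)
b=cv2.resize(s["image"][125:225,280:380],None,fx=4,fy=4,interpolation=cv2.INTER_CUBIC)
cv2.imwrite("pics/g1.png",np.hstack([a,b]))
E
```

```text
t 3.17 pos [0.484  0.1898 0.1571] yaw 48.27 tilt [-0.0063 -0.0011 -1.    ] F [-0.  -0.9 -0.8] M [-0.04 -0.   -0.  ] open 0.0932
shift mm [ 3.3  1.7 82.1] turn [-0.23  0.28 -0.24] q6 0.8873573916882714
```

View pics/g1.png

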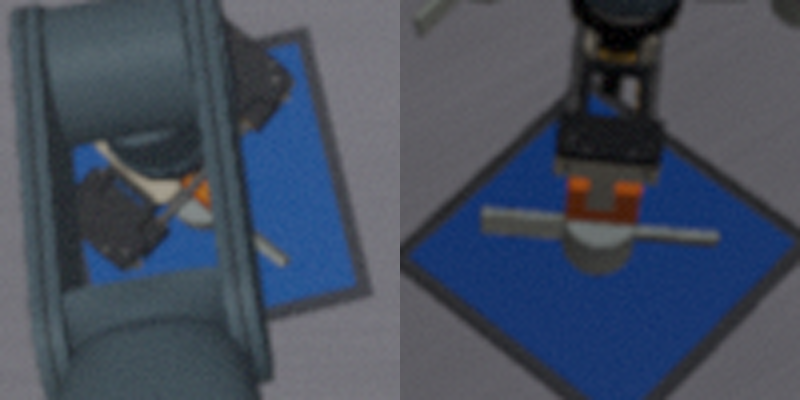

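The picture shows the gripper centred over the orange block, with the fingertips at about (600,165) and aligned across its thickness. I'll descend and close gently.

drive_tool(steps=[[[1,0,40],[0,0,0],93],[[1,0,60],[0,0,0],93],[[1,0,79],[0,0,0],93],[[1,0,79],[0,0,0],93],[[1,0,79],[0,0,0],93]])

```text
t: 3.9
eef_pos: [0.488, 0.1896, 0.0825]
tcp_rot: [0.913, 0.407, 0.001, 0.0]
force: [0.7, 0.2, 0.4]
opening: 0.0929
```

```bash
python3 go.py .487 .191 .075 48.5
```

```text
t 3.9 pos [0.488  0.1896 0.0825] yaw 48.1 tilt [ 3.e-03  4.e-04 -1.e+00] F [0.7 0.2 0.4] M [-0.07 -0.02 -0.02] open 0.0929
shift mm [ 0.4 -1.7  7.5] turn [ 0.11 -0.13 -0.4 ] q6 0.8887078410144522
```

drive_tool(steps=[[[0,-1.5,7],[0,0,0],93],[[0,-1.5,7],[0,0,0],40],[[0,-1.5,7],[0,0,0],10],[[0,-1.5,7],[0,0,0],5],[[0,-1.5,7],[0,0,0],5]], force=25)

```text
t: 4.53
eef_pos: [0.4857, 0.191, 0.0737]
tcp_rot: [0.913, 0.408, 0.0, 0.0]
force: [-0.9, -0.4, -0.5]
opening: 0.0578
```

```bash
python3 go.py .487 .191 .075 48.5
```

```text
t 4.53 pos [0.4857 0.191  0.0737] yaw 48.16 tilt [ 1.e-04 -0.e+00 -1.e+00] F [-0.9 -0.4 -0.5] M [-0.06 -0.01  0.  ] open 0.0578
shift mm [ 0.9  1.  -1.3] turn [ 0.01 -0.   -0.34] q6 0.8910980041238296
```

drive_tool(steps=[[[0,0,0],[0,0,0],5],[[0,0,0],[0,0,0],5],[[0,0,0],[0,0,0],5],[[0,0,0],[0,0,0],5],[[0,0,0],[0,0,0],5]], force=40)

```text
t: 5.15
eef_pos: [0.4854, 0.191, 0.0736]
tcp_rot: [0.913, 0.408, -0.0, -0.0]
force: [-0.8, 0.0, -0.1]
opening: 0.0176
```

```bash
python3 go.py .487 .191 .075 48.5
```

```text
t 5.15 pos [0.4854 0.191  0.0736] yaw 48.15 tilt [-3.e-04  0.e+00 -1.e+00] F [-0.8  0.  -0.1] M [ 0.04 -0.02 -0.03] open 0.0176
shift mm [ 1.1  1.2 -1.4] turn [-0.01  0.01 -0.35] q6 0.8911830980549856
```

drive_tool(steps=[[[0,0,0],[0,0,0],5],[[0,0,-20],[0,0,0],5],[[0,0,-70],[0,0,0],5],[[0,0,-120],[0,0,0],5],[[0,0,-165],[0,0,0],5]])

```text
t: 5.78
eef_pos: [0.4853, 0.1909, 0.24]
tcp_rot: [0.913, 0.408, -0.0, 0.0]
force: [0.6, 0.1, -2.7]
opening: 0.0178
```

```bash
python3 go.py .5757 -.2173 .24 17.5;python3 - <<'E'
from h import *
s=get_image("scene"); t=get_image("top")
a=t["image"][100:300,150:350]; b=s["image"][60:260,260:460]
cv2.imwrite("pics/l1.png",cv2.resize(np.hstack([a,b]),(800,400)))
E
```

```text
t 5.78 pos [0.4853 0.1909 0.24  ] yaw 48.15 tilt [-2.e-04 -1.e-04 -1.e+00] F [ 0.6  0.1 -2.7] M [-0.03 -0.11 -0.03] open 0.0178
shift mm [-2.437e+02  3.397e+02  1.000e-01] turn [-0.000e+00  1.000e-02  3.065e+01] q6 0.8911226141717484
```

View pics/l1.png

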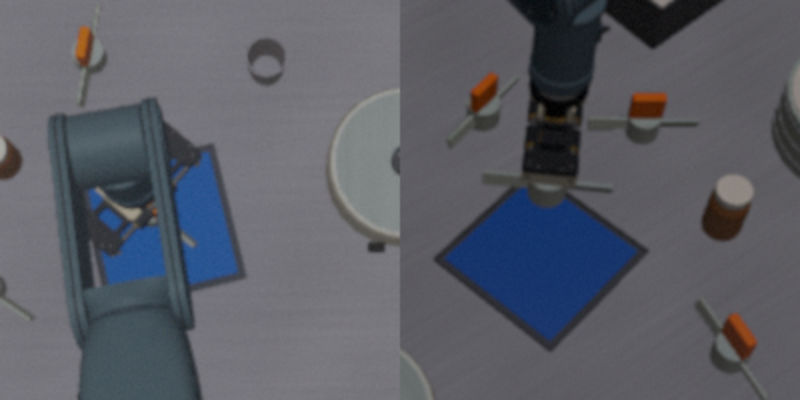

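drive_tool(steps=[[[-24,34,0],[0,0,3],5],[[-56,78,0],[0,0,8],5],[[-88,123,0],[0,0,13],5],[[-120,167,0],[0,0,18],5],[[-152,212,0],[0,0,23],5]])

```text
t: 6.5
eef_pos: [0.5414, -0.0652, 0.2369]
tcp_rot: [0.976, 0.216, -0.001, -0.001]
force: [0.9, -0.8, -2.7]
opening: 0.0178
```

```bash
python3 go.py .5757 -.2173 .24 17.5
```

```text
t 6.5 pos [ 0.5414 -0.0652  0.2369] yaw 24.99 tilt [-0.0025  0.001  -1.    ] F [ 0.9 -0.8 -2.7] M [ 0.03 -0.03  0.03] open 0.0178
shift mm [-33.2 152.4  -3.4] turn [-0.1   0.11  7.49] q6 0.8101996032028277
```

drive_tool(steps=[[[-12,55,-2],[0,0,3],5],[[-24,110,-2],[0,0,6],5],[[-33,145,-2],[0,0,7],5],[[-34,151,-2],[0,0,7.5],5],[[-34,151,-2],[0,0,7.5],5]])

```text
t: 7.12
eef_pos: [0.5748, -0.2144, 0.239]
tcp_rot: [0.988, 0.153, -0.001, -0.001]
force: [-0.4, 0.4, -2.8]
opening: 0.0176
```

```bash
python3 go.py .5757 -.2173 .215 17.5;python3 - <<'E'
from h import *
s=get_image("scene"); t=get_image("top")
a=t["image"][120:240,290:410]; b=s["image"][180:300,160:280]
cv2.imwrite("pics/o1.png",cv2.resize(np.hstack([a,b]),(800,400),interpolation=cv2.INTER_CUBIC))
E
```

```text
t 7.12 pos [ 0.5748 -0.2144  0.239 ] yaw 17.62 tilt [-0.0024  0.0019 -1.    ] F [-0.4  0.4 -2.8] M [ 0.06  0.05 -0.02] open 0.0176
shift mm [-0.   3.1 24. ] turn [-0.15  0.1   0.12] q6 0.7243797618843387
```

View pics/o1.png

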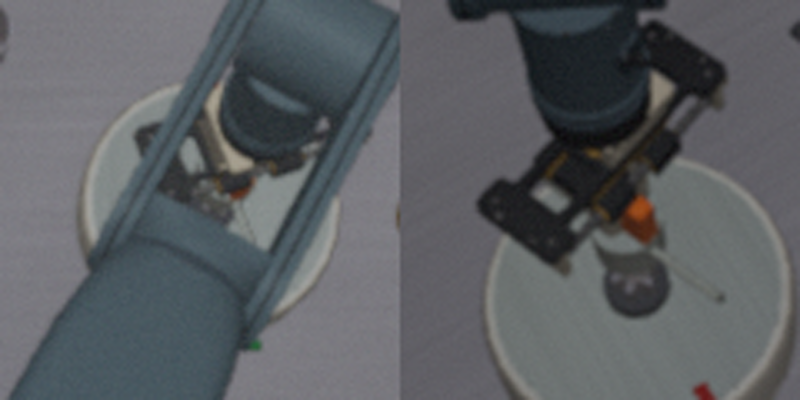

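```bash
cat > ov.py <<'E'
from h import *
import sys
def ov(fn,yaw=None,off=0,crop=((270,110),(140,170)),n=160,dz=.0686):
    o=[]
    s=telemetry.sense(); x=R.from_quat(s["tcp_rot"]).as_matrix()[:,0]; a=np.arctan2(x[1],x[0]) if yaw is None else np.radians(yaw)
    c=s["eef_pos"]-[0,0,dz]+off*np.array([np.cos(a),np.sin(a),0])
    Rz=R.from_euler('z',a).as_matrix(); k=4
    for name,(u0,v0) in zip(("top","scene"),crop):
        d=get_image(name); raw=cv2.resize(d["image"][v0:v0+n,u0:u0+n],None,fx=k,fy=k,interpolation=cv2.INTER_CUBIC); im=raw.copy()
        def line(Q,col):
            uv=((proj(d,np.array(Q)@Rz.T+c)-[u0,v0]+.5)*k-.5); cv2.polylines(im,[(uv*16).round().astype(np.int32)],False,col,1,cv2.LINE_AA,4)
        for z in(0,.044): line([[.028*np.cos(q),.028*np.sin(q),z] for q in np.linspace(0,6.3,40)],(0,255,0))
        for sg in(1,-1):
            for z in(.011,.035): line([[sg*.028,-.004,z],[sg*.092,-.004,z],[sg*.092,.004,z],[sg*.028,.004,z]],(255,255,0))
        for z in(.043,.091): line([[i*.028,j*.009,z] for i,j in((1,1),(1,-1),(-1,-1),(-1,1),(1,1))],(255,0,255))
        o.append(np.vstack([raw,im])[:, :] if 0 else (raw,im))
    m=np.hstack([cv2.resize(o[1][0],(400,400)),cv2.resize(o[1][1],(400,400))]) 
    t=np.hstack([cv2.resize(o[0][0],(400,400)),cv2.resize(o[0][1],(400,400))])
    cv2.imwrite(fn+"_s.png",m); cv2.imwrite(fn+"_t.png",t)
    return m
E
python3 - <<'E'
from ov import *
ov("pics/v1",crop=((320,130),(185,205)),n=100)
E
```

```text
(no output)
```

View pics/v1_s.png

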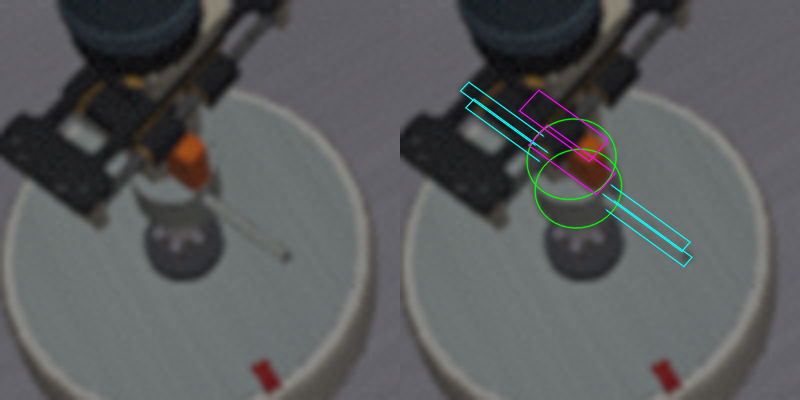

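View pics/v1_t.png

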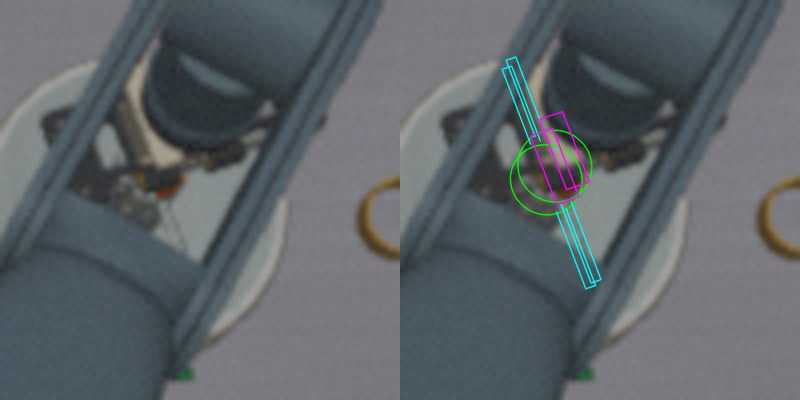

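The overlay matches the rotor within about 2 mm: the wing tip at scene (288,257) lies on the model's. Next I'll align and descend.

drive_tool(steps=[[[0,1.5,10],[0,0,0],5],[[0,1.5,20],[0,0,0],5],[[0,1.5,30],[0,0,0],5],[[0,1.5,30],[0,0,0],5],[[0,1.5,30],[0,0,0],5]])

```text
t: 7.95
eef_pos: [0.5761, -0.2164, 0.2107]
tcp_rot: [0.988, 0.153, 0.0, 0.0]
force: [0.0, -0.2, -2.3]
opening: 0.0179
```

```bash
python3 go.py .5757 -.2173 .205 17.5
```

```text
t 7.95 pos [ 0.5761 -0.2164  0.2107] yaw 17.65 tilt [ 1.e-04 -0.e+00 -1.e+00] F [ 0.  -0.2 -2.3] M [0.04 0.01 0.03] open 0.0179
shift mm [-0.6  0.8  5.7] turn [ 0.   -0.    0.15] q6 0.7224430713523322
```

drive_tool(steps=[[[-0.5,0.8,5],[0,0,0],5],[[-0.5,0.8,9],[0,0,0],5],[[-0.5,0.8,13],[0,0,0],5],[[-0.5,0.8,16],[0,0,0],5],[[-0.5,0.8,16],[0,0,0],5]])

```text
t: 8.57
eef_pos: [0.5755, -0.2171, 0.1943]
tcp_rot: [0.988, 0.153, -0.0, -0.0]
force: [1.1, -0.3, -2.2]
opening: 0.0177
```

```bash
python3 go.py .5757 -.2173 .190 17.5
python3 - <<'E'
from ov import *
ov("pics/v2",crop=((320,130),(185,205)),n=100)
E
```

```text
t 8.57 pos [ 0.5755 -0.2171  0.1943] yaw 17.65 tilt [-6.e-04  4.e-04 -1.e+00] F [ 1.1 -0.3 -2.2] M [ 0.06 -0.02 -0.03] open 0.0177
shift mm [0.1 0.3 4.3] turn [-0.03  0.03  0.15] q6 0.7209606728389701
```

View pics/v2_s.png

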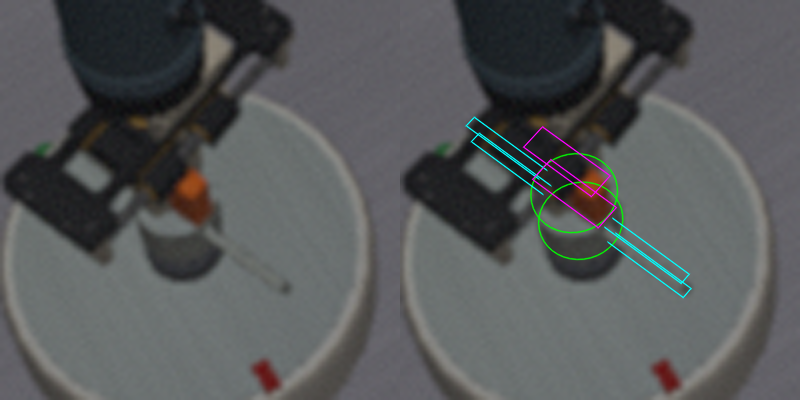

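drive_tool(steps=[[[0,0,2],[0,0,0],5],[[0,0,4],[0,0,0],5],[[0,0,5],[0,0,0],5],[[0,0,5],[0,0,0],5]])

```text
t: 9.18
eef_pos: [0.5756, -0.2171, 0.1895]
tcp_rot: [0.988, 0.153, -0.0, -0.0]
force: [0.3, -0.6, -2.8]
opening: 0.0175
```

```bash
python3 go.py .5757 -.2173 .186 17.5
```

```text
t 9.18 pos [ 0.5756 -0.2171  0.1895] yaw 17.65 tilt [-3.e-04  2.e-04 -1.e+00] F [ 0.3 -0.6 -2.8] M [ 0.03  0.04 -0.03] open 0.0175
shift mm [0.  0.2 3.5] turn [-0.02  0.01  0.15] q6 0.7209319983862795
```

drive_tool(steps=[[[0,0,1.5],[0,0,0],5],[[0,0,3],[0,0,0],5],[[0,0,3],[0,0,0],5]])

```text
t: 9.55
eef_pos: [0.5756, -0.2171, 0.1865]
tcp_rot: [0.988, 0.153, -0.0, -0.0]
force: [-0.5, 0.3, -2.9]
opening: 0.0171
```

```bash
python3 go.py .5757 -.2173 .186 17.5
```

```text
t 9.55 pos [ 0.5756 -0.2171  0.1865] yaw 17.65 tilt [-3.e-04  2.e-04 -1.e+00] F [-0.5  0.3 -2.9] M [ 0.02  0.11 -0.04] open 0.0171
shift mm [0.  0.2 0.5] turn [-0.01  0.01  0.15] q6 0.7209240104087999
```

drive_tool(steps=[[[0,0,1.5],[0,0,0],5],[[0,0,3],[0,0,0],5],[[0,0,3],[0,0,0],5]])

```text
t: 9.93
eef_pos: [0.5756, -0.2171, 0.1834]
tcp_rot: [0.988, 0.153, -0.0, -0.0]
force: [-0.5, 0.2, -3.2]
opening: 0.0179
```

```bash
python3 go.py .5757 -.2173 .180 17.5
```

```text
t 9.93 pos [ 0.5756 -0.2171  0.1834] yaw 17.65 tilt [-3.e-04  2.e-04 -1.e+00] F [-0.5  0.2 -3.2] M [0.07 0.22 0.02] open 0.0179
shift mm [0.  0.2 3.4] turn [-0.02  0.01  0.15] q6 0.7209421083550281
```

drive_tool(steps=[[[0,0,1.5],[0,0,0],5],[[0,0,3],[0,0,0],5],[[0,0,4.5],[0,0,0],5],[[0,0,4.5],[0,0,0],5]])

```text
t: 10.42
eef_pos: [0.5756, -0.2171, 0.1789]
tcp_rot: [0.988, 0.153, -0.0, -0.0]
force: [-1.0, -0.1, -3.1]
opening: 0.0177
```

```bash
python3 go.py .5757 -.2173 .172 17.5
```

```text
t 10.43 pos [ 0.5756 -0.2171  0.1789] yaw 17.65 tilt [-3.e-04  2.e-04 -1.e+00] F [-1.  -0.1 -3.1] M [-0.    0.24  0.03] open 0.0177
shift mm [0.  0.2 6.9] turn [-0.02  0.02  0.15] q6 0.7209158631200187
```

Meshed cleanly so far: it is about 12 mm below the tooth-top contact height with no resistance. I'll keep going carefully toward the collar, expected at TCP z ≈ 0.1686.

drive_tool(steps=[[[0,0,2],[0,0,0],5],[[0,0,4],[0,0,0],5],[[0,0,6],[0,0,0],5],[[0,0,7.5],[0,0,0],5],[[0,0,7.5],[0,0,0],5]])

```text
t: 11.05
eef_pos: [0.5756, -0.2171, 0.1714]
tcp_rot: [0.988, 0.153, -0.0, -0.0]
force: [-1.1, 0.1, -2.7]
opening: 0.0177
```

```bash
python3 go.py .5757 -.2173 .1686 17.5
```

```text
t 11.05 pos [ 0.5756 -0.2171  0.1714] yaw 17.65 tilt [-3.e-04  2.e-04 -1.e+00] F [-1.1  0.1 -2.7] M [0.02 0.37 0.04] open 0.0177
shift mm [0.  0.2 2.8] turn [-0.02  0.01  0.15] q6 0.7209399453259911
```

drive_tool(steps=[[[0,0,1],[0,0,0],5],[[0,0,2],[0,0,0],5],[[0,0,2],[0,0,0],5]])

```text
t: 11.42
eef_pos: [0.5757, -0.2172, 0.1696]
tcp_rot: [0.988, 0.153, -0.0, -0.0]
force: [-2.6, 0.7, -2.5]
opening: 0.0179
```

```bash
python3 go.py .5757 -.2173 .1686 17.5
```

```text
t 11.43 pos [ 0.5757 -0.2172  0.1696] yaw 17.65 tilt [-1.e-04  1.e-04 -1.e+00] F [-2.6  0.7 -2.5] M [ 0.1   0.5  -0.08] open 0.0179
shift mm [0.  0.1 1. ] turn [-0.    0.01  0.15] q6 0.7209264688597032
```

drive_tool(steps=[[[-0.5,0,0.7],[0,0,0],5],[[-0.5,0,1.3],[0,0,0],5],[[-0.5,0,1.3],[0,0,0],5]])

```text
t: 11.8
eef_pos: [0.5755, -0.2174, 0.1686]
tcp_rot: [0.988, 0.153, 0.0, 0.0]
force: [-2.6, 0.6, -1.3]
opening: 0.0179
```

```bash
python3 go.py .5757 -.2173 .1686 17.5
```

```text
t 11.8 pos [ 0.5755 -0.2174  0.1686] yaw 17.65 tilt [ 6.e-04 -2.e-04 -1.e+00] F [-2.6  0.6 -1.3] M [0.08 0.28 0.  ] open 0.0179
shift mm [ 0.3 -0.  -0. ] turn [ 0.02 -0.03  0.15] q6 0.7203135203159312
```

drive_tool(steps=[[[-0.5,0,0.5],[0,0,0],5],[[-0.5,0,1],[0,0,0],5],[[-0.5,0,1],[0,0,0],5]])

```text
t: 12.18
eef_pos: [0.5754, -0.2174, 0.1686]
tcp_rot: [0.988, 0.153, 0.001, 0.0]
force: [-2.1, 3.0, 6.1]
opening: 0.0183
```

```bash
python3 go.py .5757 -.2173 .1686 17.5
python3 - <<'E'
from ov import *
ov("pics/v3",crop=((320,130),(185,205)),n=100)
E
```

```text
t 12.18 pos [ 0.5754 -0.2174  0.1686] yaw 17.66 tilt [ 1.9e-03 -5.0e-04 -1.0e+00] F [-2.1  3.   6.1] M [ 0.43  0.37 -0.02] open 0.0183
shift mm [ 0.3  0.  -0. ] turn [ 0.06 -0.1   0.16] q6 0.7197007092851838
```

View pics/v3_s.png

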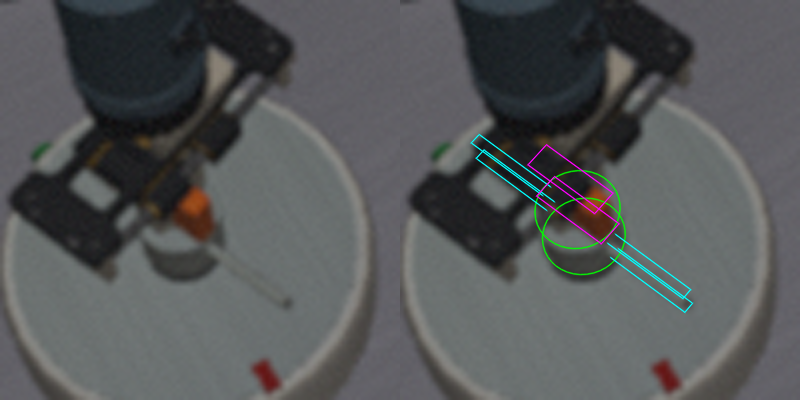

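It is stopped firmly at exactly the predicted home height (TCP z 0.1686, about 9 N). I'll ease the press and turn about 20.5° clockwise onto the mark line.

drive_tool(steps=[[[0,0,-0.5],[0,0,4],5],[[0,0,-0.5],[0,0,9],5],[[0,0,-0.5],[0,0,14],5],[[0,0,-0.5],[0,0,18],5],[[0,0,-0.5],[0,0,20.5],5]])

```text
t: 12.9
eef_pos: [0.5746, -0.2168, 0.1686]
tcp_rot: [1.0, -0.025, -0.0, -0.0]
force: [-3.3, 3.2, 5.2]
opening: 0.0179
```

```bash
python3 go.py .5757 -.2173 .1686 -2.8
```

```text
t 12.9 pos [ 0.5746 -0.2168  0.1686] yaw -2.9 tilt [-2.e-04  5.e-04 -1.e+00] F [-3.3  3.2  5.2] M [0.59 0.67 0.25] open 0.0179
shift mm [ 1.2  0.4 -0. ] turn [-0.03  0.01 -0.1 ] q6 1.078754299962867
```

drive_tool(steps=[[[0,0,0],[0,0,0],5],[[0,0,0],[0,0,0],30],[[0,0,0],[0,0,0],60],[[0,0,0],[0,0,0],60],[[0,0,0],[0,0,0],60]])

```text
t: 13.52
eef_pos: [0.5748, -0.2176, 0.1677]
tcp_rot: [1.0, -0.025, 0.0, 0.0]
force: [-0.2, -0.1, 0.7]
opening: 0.053
```

drive_tool(steps=[[[0,0,0],[0,0,0],60],[[0,0,-20],[0,0,0],60],[[0,0,-60],[0,0,0],60],[[0,0,-110],[0,0,0],60],[[0,0,-150],[0,0,0],60]])

```text
t: 14.15
eef_pos: [0.5749, -0.2176, 0.32]
tcp_rot: [1.0, -0.025, 0.001, 0.0]
force: [0.3, 0.3, -0.0]
opening: 0.0595
```

```bash
python3 go.py .38 .05 .32 -2.8
```

```text
t 14.15 pos [ 0.5749 -0.2176  0.32  ] yaw -2.85 tilt [ 1.4e-03 -8.0e-04 -1.0e+00] F [ 0.3  0.3 -0. ] M [ 0.01 -0.03 -0.05] open 0.0595
shift mm [-208.  -257.6   -0.5] turn [ 0.04 -0.08 -0.05] q6 1.0774562870212359
```

drive_tool(steps=[[[-36,-44,0],[0,0,0],60],[[-72,-88,0],[0,0,0],60],[[-108,-132,0],[0,0,0],60],[[-144,-176,0],[0,0,0],60],[[-180,-220,0],[0,0,0],60]])

```text
t: 14.78
eef_pos: [0.4046, 0.0125, 0.318]
tcp_rot: [1.0, -0.025, 0.0, -0.0]
force: [0.9, 0.8, -0.2]
opening: 0.0596
```

drive_tool(steps=[[[-20,-50,0],[0,0,0],60],[[-20,-80,0],[0,0,0],60],[[-20,-80,0],[0,0,0],60]])

```text
t: 15.15
eef_pos: [0.3895, 0.0935, 0.3182]
tcp_rot: [1.0, -0.023, 0.0, -0.0]
force: [-1.1, -0.4, 0.4]
opening: 0.0603
```

Run:
```python
from h import *
c=np.array([.5757,-.2173,.1]); o=[]
for name,(u0,v0) in zip(("top","scene"),((300,125),(175,210))):
    d=get_image(name); cv2.imwrite(f"pics/f_{name}.png",d["image"])
    raw=cv2.resize(d["image"][v0:v0+110,u0:u0+110],(400,400),interpolation=cv2.INTER_CUBIC); im=raw.copy(); k=400/110
    Rz=R.from_euler('z',-2.8,degrees=True).as_matrix()
    for z,rr in((0,.028),(.044,.028)):
        Q=np.array([[rr*np.cos(q),rr*np.sin(q),z] for q in np.linspace(0,6.3,40)])@Rz.T+c
        cv2.polylines(im,[(((proj(d,Q)-[u0,v0]+.5)*k-.5)*16).astype(np.int32)],False,(0,255,0),1,16,4)
    for sg in(1,-1):
        for z in(.011,.035):
            Q=np.array([[sg*.028,-.004,z],[sg*.092,-.004,z],[sg*.092,.004,z],[sg*.028,.004,z]])@Rz.T+c
            cv2.polylines(im,[(((proj(d,Q)-[u0,v0]+.5)*k-.5)*16).astype(np.int32)],False,(255,255,0),1,16,4)
    o.append(np.hstack([raw,im]))
cv2.imwrite("pics/f1.png",cv2.resize(np.vstack(o),(600,600)))
```

```text
(no output)
```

View pics/f1.png

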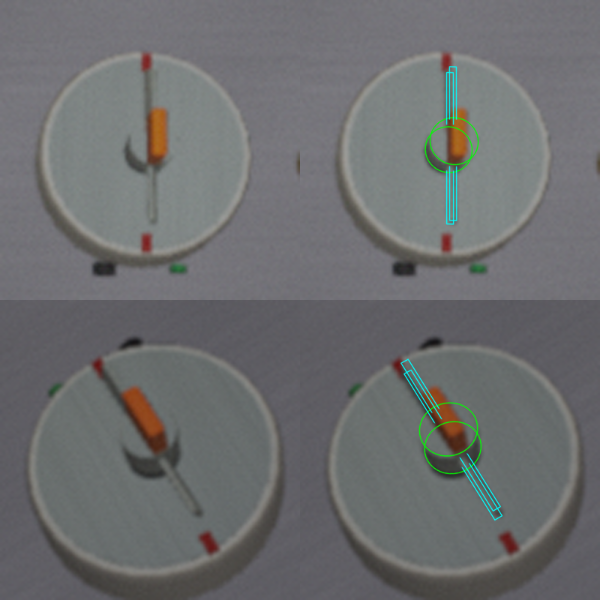

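View pics/f_scene.png

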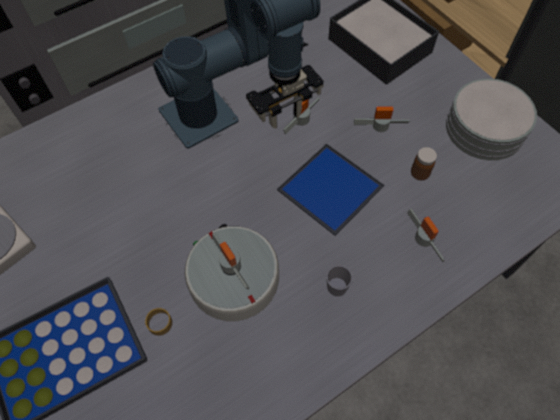

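Run:
```python
from meas import *
s=get_image("scene"); t=get_image("top")
k=300/110
f=lambda x,y,u0,v0:(u0+(x+.5)/k-.5,v0+(y+.5)/k-.5)
far=tri(t,f(148,69,300,125),s,f(197,515-300,175,210)) ; print(far)
near=tri(t,f(152,222,300,125),s,f(101,368-300,175,210)); print(near)
# far image-top in 'top' = +x = lower-right in scene
d=far[0]-near[0]; print("mid",(far[0]+near[0])/2,np.linalg.norm(d),np.degrees(np.arctan2(d[1],d[0])))
x,e=fit([(s,(228,252)),(t,(356,173))],[.5757,-.2173,.145,-.05]); print("block",np.round(x,4),np.degrees(x[3]),e)
for th in("cup","cutter","jar"):
    for n,d in(("s",s),("t",t)): print(th,n,[np.round(q["extent"]).tolist() for q in recognise(d,th)][:2])
print({k:np.round(v,2) for k,v in telemetry.sense().items() if k in("t","force")})
```

```text
(array([ 0.66845657, -0.22066937,  0.11845821]), np.float64(0.003748237334799433))
(array([ 0.48303728, -0.21578554,  0.12159126]), np.float64(0.0038155364912190984))
mid [ 0.57574692 -0.21822745  0.12002474] 0.18551005742938662 -1.5087862589679795
block [ 0.5769 -0.2181  0.1402 -0.1028] -5.890213606036703 0.5832689736774538
cup s [[328.0, 264.0, 355.0, 297.0]]
cup t [[274.0, 119.0, 295.0, 141.0]]
cutter s [[182.0, 222.0, 279.0, 326.0], [143.0, 304.0, 176.0, 336.0]]
cutter t [[410.0, 171.0, 431.0, 196.0]]
jar s [[408.0, 148.0, 438.0, 178.0]]
jar t [[138.0, 165.0, 156.0, 191.0], [272.0, 119.0, 296.0, 142.0]]
{'t': np.float64(15.65), 'force': array([-0.39,  0.66,  0.16])}
```

```bash
python3 -c "
from cell import order; print(order.job_done())"
```

```text
the job is handed in; nothing more can be done
None
```

The rotor is on the spindle, fully home by my measurements, with its wings along the red-mark line, and I handed the job in. It took about 16 s of the 58 s allowed. No verdict is reported.

**What I did:** I took the rotor from the tray, the one farthest to the robot's right. I set its yaw to the tooth angle seen in the camera pictures. It meshed on the first descent, so no rocking was needed. It stopped on the collar at the expected height with about 9 N between rotor and kneader, well under 40 N. I then turned it about 20.5° onto the marks, let go and moved the arm clear.

**Last checks:**
- **Seating:** the grip block stands about 95 mm higher than on the tray, which is what a home position should give. The rotor's centre is within about 1 mm of the axis.
- **Wings:** the wing tips read -1.5° and the mark line -2.8°, so they agree within the 10° limit.
- **Bystanders:** the cup, cutter ring and jar boxes are in their old places to within a few pixels.
- **Contact:** the robot touches nothing.

**Checks that disagreed:**
- The colour-box fit of the orange block gave a yaw of -5.9°. That fit was poor, because of a bad mask, and it is still within the limit.
- The networks also reported two false detections, the kneader as a cutter ring and the cup as a jar, which I ignored.
- The two camera views of the wing tips missed each other by about 4 mm.

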